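Pop the waffle maker's lid and push it fully open

TASK

Open the waffle maker for filling: press down the release tab at its front so that the sprung lid pops up, let go of the tab, then push the lid back with your fingertips until it stands fully open and stays there by itself. Nothing is to be gripped or lifted: do not pinch the lid, leave the waffle maker standing where it is, and do not disturb the things around it.

Things in the scene. Friction and masses are not known exactly. Their poses are not given: they have to be found in the camera images.
- waffle_maker: compact waffle maker, loose on the worktop, 2.4 kg: steel base 130 deep (x) by 160 wide (y) mm on rubber feet, closed height 82. Origin: centre of its underside; own x points from its front (black release tab, middle of the front) to its back (hinge), y along the hinge, z up. Front faces the robot within 0.25 rad. Slides or tips if pushed hard
- waffle_tab (a joint): release tab: paddle 40 x 40 x 6 mm that rocks on a level axis 30 mm behind (base +x) tab_press. 0 = level, at rest; grows as its outer end is pressed down; stop 0.35 rad; the latch lets go at about 0.15, pressing on to the stop is safe (7 to 10 mm down; 2 N at first, 6 N at the stop); springs back to 0. A hook on it, 18 wide, rises to 71 mm at base x -0.087 to -0.070 and holds the lid's lip
- tab_press (a point): middle of the pressing area on top of the release tab, at base (-0.113, 0, 0.039) with the tab at rest; the paddle reaches 11 mm beyond it to the front and 20 mm to either side
- waffle_lid (a joint): lid angle, rad: 0 = closed, latched. When the tab is pressed a spring lifts it to about 0.7 within a second and no further; from there it must be pushed, about 2 N at the lip. Let go below about 1.3 it falls back to 0.7; past about 1.45 it falls open of itself to its stop at 1.75 (fully open, leaning back) and stays. Damped hinge
- lid_lip (a point): middle of the lower front edge of the lid's lip, at base (-0.078, 0, 0.058) when closed, 138 mm from the hinge axis; moves with the lid. The lip is an 80 mm wide ledge, 7 mm thick, 12 mm deep, on the middle of the lid's front edge; the lid is 160 wide, 28 mm thick
- lid_hinge (a point): middle of the lid's hinge axis, at base (0.060, 0, 0.052); the axis runs along the base's y. With lid angle q the lip edge is at base x = 0.060 - 0.138 cos q + 0.006 sin q, z = 0.052 + 0.138 sin q + 0.006 cos q; with q = 0.7 that is x -0.042, z 0.145, clear above the base and the hook
- ramekin_1: white ramekin, 68 mm wide, 38 high, loose bystander; origin: centre of its underside
- salt_cellar: round wooden salt cellar, 68 mm wide, 62 high, loose bystander; origin: centre of its underside
- garlic_0: garlic bulb, about 60 mm, loose bystander; origin: centre of its underside
- lemon_0: lemon, 78 x 55 x 56 mm, loose bystander; origin: centre of its underside
- matchbox: matchbox, 36 x 56 x 16 mm, loose bystander; origin: centre of its underside
- teaspoon: teaspoon, 130 mm long, lying in front of the waffle maker, loose bystander; origin: centre of its underside

How it is judged (in metres and radians):
On the way, in this order (a step that is already met when the one before it is completed fails the run):
1. the release tab is pressed down with the fingers (value of joint waffle_tab above 0.1 rad and contact force between the fingers and waffle_maker above 0.5 N).
2. the lid has sprung up ajar and the tab is let go (value of joint waffle_lid between 0.45 and 1 rad and value of joint waffle_tab below 0.08 rad), for 0.1 s.
3. the lid is pushed past upright (value of joint waffle_lid above 1.58 rad).
At the end, for the whole second after the job is handed in: the lid rests fully open (over 1.68 rad of 1.75) and still, the tab is back up (under 0.08 rad), the waffle maker stands level within 30 mm of where it was, and each bystander is within 25 mm of where it was (value of joint waffle_lid above 1.68 rad and velocity of joint waffle_lid below 0.05 rad/s and value of joint waffle_tab below 0.08 rad and distance of waffle_maker from where it was at the start of the episode below 0.03 m and angle between waffle_maker's own z axis and vertical below 0.12 rad and distance of each of ramekin_1, salt_cellar, garlic_0, lemon_0, matchbox, teaspoon from where it was at the start of the episode below 0.025 m); the robot touches nothing.
It fails at once if the waffle maker was shoved, lifted or tipped (over 30 mm or 0.12 rad) (distance of waffle_maker from where it was at the start of the episode above 0.03 m or angle between waffle_maker's own z axis and vertical above 0.12 rad).
It fails at once if the lid was pinched between the fingers (over 4 N on both its faces at once) ((contact force between the fingers and waffle_lid_c0 above 4 N or contact force between the fingers and waffle_lid_c1 above 4 N) and (contact force between the fingers and waffle_lid_c2 above 4 N or contact force between the fingers and waffle_lid_c3 above 4 N)).
It fails at once if a thing around was moved by over 25 mm or lifted (distance of any of ramekin_1, salt_cellar, garlic_0, lemon_0, matchbox, teaspoon from where it was at the start of the episode above 0.025 m).
It also fails if it takes over 48 s, if anything falls off the work surface, if the arm or the gripper's body presses on something with over 40 N, if the wrist force passes 120 N, or if a joint passes its speed limit or range.

ROBOT

A 6-joint arm with a two-finger parallel gripper is mounted at the origin on a cart in front of the work surface, level with it; the furniture and walls round the work are solid. World frame = base frame: x ahead of the robot, y to its left, z up, the work surface at z = 0. Lengths are in m, angles in degrees, forces in N, time in s.
With the tool pointing down it reaches from about 0.3 to 0.775 m from the base axis. Payload 14.6 kg.
Tool frame: the origin (TCP) lies at the very end of the fingers, on their centre line; the grasp point (between the pads) lies 19 mm behind it; z points along the fingers, y is the line along which they close (so a half turn about z gives the same grasp; the last joint's range is limited). The gripper opens to 85 mm and grips with 20 to 120 N. Pads are 22 mm wide; open, the fingers measure 114 mm over their backs; the gripper's body (76 mm by 85 mm) begins 54 mm behind the grasp point. The pads swing forward as they close: fully open they stand 13 mm farther back than shut.
Start: joints at [-78.186, 17.183, 87.147, -0, 75.671, -3.816], TCP at [0.148, -0.53, 0.231] pointing down, gripper open.
Joint ranges: [-173.82, 173.82], [-45.26, 126.66], [13.44, 144.39], [-59.66, 239.66], [0, 175.72], [-146.38, 146.38]. Speed limits (degrees/s): [127.2, 127.2, 147.25, 180, 180, 180].

INTERFACE

Orientations are given as a 3x3 rotation matrix whose columns are the frame's x, y, z axes.
In Python, from workcell import manip gives the robot as it stands.
- The arm moves only by the shell command python3 -m crank 'ROWS' [FORCE]. ROWS is JSON, a list of rows, each an object with "delta_rot": the turn, a rotation vector about the tool's x, y, z in units of 6 degrees (1.0 is 6 degrees), a list of three; "xyz": the shift along the tool's x, y, z in units of 25 mm (1.0 is 25 mm), a list of three; "jaw": the opening, from 0 (shut) to 1 (fully open). In form: [{"delta_rot": [rx, ry, rz], "xyz": [dx, dy, dz], "jaw": jaw}, ...]. A call has 1 to 8 rows; each row shifts and turns the commanded pose from where the row before left it, along the tool's axes as they then stand; what a row does not reach is not made up. A row lasts 1/12 s, in which the tool goes at most 41.7 mm and 7.16 degrees, less where a joint would pass 70% of its speed; a pose out of reach is approached as far as the arm can. A call is refused whole if a number of a shift passes 1 or a number of a turn 1, either way. A call with a gripper value outside its range is refused whole. The fingers move at their own pace and stop on an object; FORCE is the grip in N (left out, the last holds). Time passes only in rows, so rows that do not move let the fingers close. It gives the time, the measured TCP pose, the force, the opening and the grip force at its end, in the units of the state.
- manip.get_obs(): the state, without advancing time (a new reading comes with each control period).
- manip.capture(name): name is "scene" or "top" or "wrist"; returns a dict with "image" (420x560x3 uint8, red, green, blue), "mtx" (3x3 intrinsics, pixels), "view" (4x4, takes a point from world to camera coordinates). Camera axes: x right, y up, looking along -z (the intrinsics and any distortion apply to the point x, -y, -z); pixel columns grow to the right and rows downward; lengths in m; the calibration is good to about 2 mm. A picture is of the moment at which its call begins. There is no depth.
- manip.finish_job(): hands the job in; it is judged then, once.
The state is a dict: "clock": time; "joint_positions": joint angles; "qvel": joint speeds; "effort": joint torques, N m; "tcp_pos": TCP position; "orientation": TCP orientation; "ft_force": force on the tool from outside, world axes, zero at the start; "moment": the same for the moment, N m; "gripper_width": opening from 0.0 (shut) to 1.0 (fully open); "finger_force": force on a finger pad.
Only numpy, scipy, OpenCV 4.12 (cv2) and the standard library are available. Lean on these libraries where they do the work, as an engineer would, in place of code of your own. Each camera call takes 0.05 s, during which the arm holds its last target. There are 200 camera calls.

## Working session

There is one attempt and no reset: what is moved stays moved. The work goes in short steps, Python scripts to look and compute and a shell command to move; the robot and the scene stay as the last step left them, time stands still between calls to the robot, and variables do not carry over. Pictures are saved under pics/ and viewed, at most 10 in all, crops included, and the job is handed in when it is done.

```bash
mkdir -p pics; ls; python3 - <<'E'
from workcell import manip
import cv2,numpy as np,pickle
o=manip.get_obs(); print({k:np.round(v,3).tolist() for k,v in o.items()})
d={}
for n in ["scene","top"]:
    c=manip.capture(n); d[n]=c; cv2.imwrite(f"pics/{n}0.png",c["image"][:,:,::-1]); print(n,np.round(c["mtx"],1).tolist(),np.round(c["view"],3).tolist())
pickle.dump(d,open("cam.pkl","wb"))
E
```

```text
pics
{'clock': 0.0, 'joint_positions': [-78.186, 17.215, 87.18, -0.001, 75.67, -3.816], 'qvel': [-0.018, -0.009, 0.13, -0.041, -0.005, -0.111], 'effort': [-0.002, -54.351, -36.18, -0.0, 0.004, 0.0], 'tcp_pos': [0.148, -0.529, 0.231], 'orientation': [[0.963, 0.269, -0.0], [0.269, -0.963, 0.001], [0.0, -0.001, -1.0]], 'ft_force': [-0.188, 0.183, 0.427], 'moment': [0.02, -0.018, 0.008], 'finger_force': 0.0, 'gripper_width': 1.0}
scene [[380.7, 0.0, 272.7], [0.0, 380.7, 207.8], [0.0, 0.0, 1.0]] [[-0.898, -0.439, -0.008, 0.518], [0.233, -0.493, 0.838, -0.15], [-0.372, 0.751, 0.546, -0.722], [0.0, 0.0, 0.0, 1.0]]
top [[406.9, 0.0, 282.4], [0.0, 406.9, 213.8], [0.0, 0.0, 1.0]] [[0.01, -1.0, -0.018, 0.07], [0.998, 0.008, 0.069, -0.554], [-0.069, -0.018, 0.997, -0.895], [0.0, 0.0, 0.0, 1.0]]
```

View pics/top0.png

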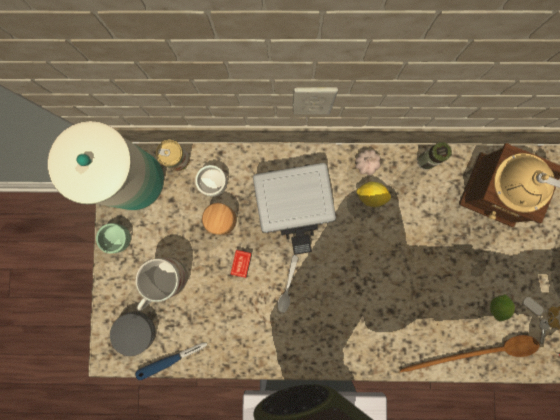

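View pics/scene0.png

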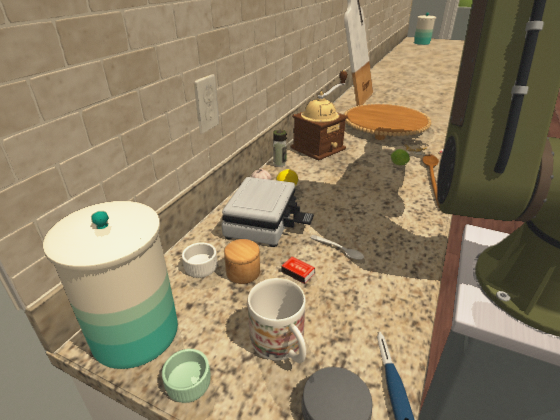

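The top view shows the waffle maker's lid, with corners near (254,176), (326,164), (334,217) and (263,231), and the black tab at about (302,240). The spoon is in front, running (296,255)–(283,308). The bystanders are the ramekin (211,180), salt cellar (218,219), matchbox (241,264), lemon (374,193) and garlic (368,161).

```bash
cat > h.py <<'E'
import numpy as np,cv2,pickle
def ray(c,uv,z):
    R=c["view"][:3,:3];t=c["view"][:3,3];o=-R.T@t
    d=np.linalg.inv(c["mtx"])@np.r_[uv,1]; d=R.T@(d*[1,-1,-1]); return o+d*(z-o[2])/d[2]
def proj(c,p):
    q=c["view"][:3,:3]@p+c["view"][:3,3]; q=c["mtx"]@(q*[1,-1,-1]); return q[:2]/q[2]
E
python3 - <<'E'
from h import *
d=pickle.load(open("cam.pkl","rb")); c=d["top"]
print(c.keys())
im=c["image"]; roi=np.zeros(im.shape[:2],np.uint8); roi[155:240,245:345]=1
hsv=cv2.cvtColor(im,cv2.COLOR_RGB2HSV)
m=((hsv[...,1]<25)&(hsv[...,2]>120)&(roi>0)).astype(np.uint8)
m=cv2.morphologyEx(cv2.morphologyEx(m,cv2.MORPH_CLOSE,np.ones((5,5))),cv2.MORPH_OPEN,np.ones((9,9)))
k=max(cv2.findContours(m,0,1)[0],key=cv2.contourArea); r=cv2.minAreaRect(k); b=cv2.boxPoints(r); print(r,b.round(1).tolist())
P=[ray(c,p,0.08) for p in b]; print(np.round(P,3)); print("centre",np.mean(P,0))
for i in range(4): e=P[(i+1)%4]-P[i]; print(np.linalg.norm(e),np.degrees(np.arctan2(e[1],e[0])))
v=hsv[...,2]; roi[:]=0; roi[224:256,285:318]=1
m=((v<70)&(roi>0)).astype(np.uint8); m=cv2.morphologyEx(m,cv2.MORPH_OPEN,np.ones((3,3)))
k=max(cv2.findContours(m,0,1)[0],key=cv2.contourArea); r=cv2.minAreaRect(k); print(r,ray(c,r[0],.039))
im2=im.copy(); cv2.drawContours(im2,[b.astype(int)],0,(255,0,0),1)
cv2.imwrite("pics/crop1.png",cv2.resize(im2[140:330,190:400,::-1],None,fx=3.5,fy=3.1))
E
```

```text
dict_keys(['image', 'mtx', 'view'])Traceback (most recent call last):
  File "<stdin>", line 8, in <module>
ValueError: max() iterable argument is empty
```

```bash
python3 - <<'E'
from h import *
d=pickle.load(open("cam.pkl","rb")); c=d["top"]
im=c["image"]; hsv=cv2.cvtColor(im,cv2.COLOR_RGB2HSV)
print(hsv[200,262:330:8].tolist(), hsv[212,340:360:5].tolist(),hsv[150,290:300:5].tolist())
roi=np.zeros(im.shape[:2],np.uint8); roi[155:240,245:345]=1
m=((hsv[...,1]<40)&(hsv[...,2]>100)&(roi>0)).astype(np.uint8)
m=cv2.morphologyEx(cv2.morphologyEx(m,cv2.MORPH_CLOSE,np.ones((5,5))),cv2.MORPH_OPEN,np.ones((9,9)))
k=max(cv2.findContours(m,0,1)[0],key=cv2.contourArea); r=cv2.minAreaRect(k); b=cv2.boxPoints(r); print(r,b.round(1).tolist())
P=[ray(c,p,0.08) for p in b]; print(np.round(P,3)); print("centre",np.mean(P,0))
for i in range(4): e=P[(i+1)%4]-P[i]; print(np.linalg.norm(e),np.degrees(np.arctan2(e[1],e[0])))
v=hsv[...,2]; roi[:]=0; roi[224:256,285:318]=1
m=((v<60)&(roi>0)).astype(np.uint8); m=cv2.morphologyEx(m,cv2.MORPH_OPEN,np.ones((3,3)))
k=max(cv2.findContours(m,0,1)[0],key=cv2.contourArea); r=cv2.minAreaRect(k); print(r,ray(c,r[0],.039))
im2=im.copy(); cv2.drawContours(im2,[b.astype(int)],0,(255,0,0),1)
cv2.imwrite("pics/crop1.png",cv2.resize(im2[140:330,190:400,::-1],None,fx=3.1,fy=3.1))
E
```

```text
[[22, 29, 195], [23, 28, 191], [20, 29, 192], [25, 29, 191], [20, 30, 194], [23, 27, 188], [23, 30, 189], [23, 29, 191], [21, 31, 191]] [[20, 75, 112], [18, 78, 108], [19, 72, 88], [21, 78, 85]] [[20, 87, 173], [19, 81, 190]]
((293.8992919921875, 197.37335205078125), (59.451393127441406, 74.64923095703125), 80.86982727050781) [[252.3000030517578, 173.89999389648438], [326.0, 162.10000610351562], [335.5, 220.8000030517578], [261.79998779296875, 232.60000610351562]]
[[ 0.633  0.139  0.08 ]
 [ 0.66  -0.017  0.08 ]
 [ 0.535 -0.037  0.08 ]
 [ 0.509  0.117  0.08 ]]
centre [0.58432603 0.05047388 0.08      ]
0.1579507778786328 -80.40120009942972
0.1257296972911457 -170.84623526402018
0.15631574099576126 99.65329967334388
0.12587631477193933 9.898549402642773
((304.5540466308594, 234.82431030273438), (16.604297637939453, 25.810640335083008), 80.53767395019531) [0.50619987 0.02598842 0.039     ]
```

View pics/crop1.png

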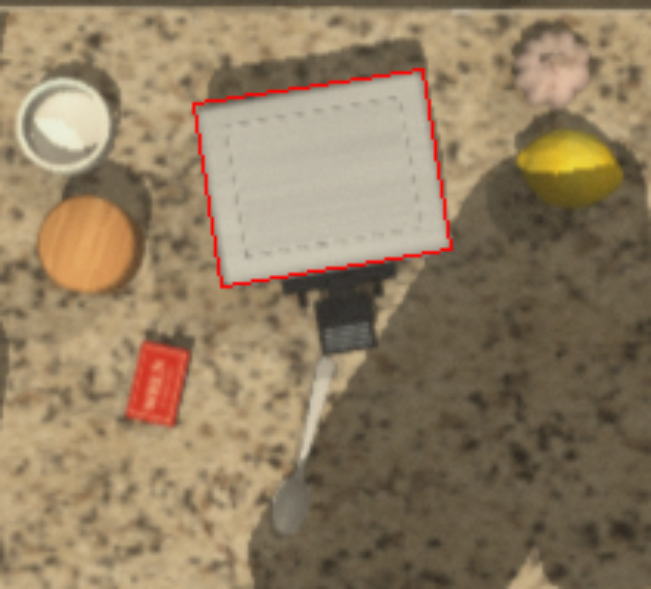

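The crop shows the red box fitting the lid well. The tab lies below it, with its front edge at about (303,253) in the full image, and the spoon handle's end sits right in front of the tab.

```bash
cat >> h.py <<'E'
psi=np.radians(9.6); O=np.array([.584,.050,0])
Rb=np.array([[np.cos(psi),-np.sin(psi),0],[np.sin(psi),np.cos(psi),0],[0,0,1]])
def w(p): return O+Rb@np.array(p)
def to(p,tilt=None,tcp=None):
    "delta to base-frame point p, tool units; rotation left to orientation w/ tilt"
    from workcell import manip
    from scipy.spatial.transform import Rotation as Ro
    o=manip.get_obs(); R=np.array(o["orientation"]); T=np.array(o["tcp_pos"])
    print("base pos",(Rb.T@(T-O)).round(4),"F",np.round(o["ft_force"],1),"t",o["clock"])
    print("shift units(25mm) tool",(R.T@(w(p)-T)/.025).round(2), "world mm",((w(p)-T)*1e3).round(0))
    if tilt is not None:
        t=np.radians(tilt); z=Rb@[np.sin(t),0,-np.cos(t)]; y=Rb@[0,-1.,0]; G=np.c_[np.cross(y,z),y,z]
        print("rotvec units(6deg)",(Ro.from_matrix(R.T@G).as_rotvec(degrees=True)/6).round(2))
E
python3 - <<'E'
from h import *
d=pickle.load(open("cam.pkl","rb")); c=d["top"]
f=ray(c,(302.9,252.5),.037); print("tab front edge",f,"pred",w([-.124,0,.037]))
print(proj(c,w([-.113,0,.039])),proj(d["scene"],w([-.113,0,.039])),proj(d["scene"],w([-.124,-.02,.039])),proj(d["scene"],w([-.124,.02,.039])))
to([-.17,0,.2],50)
im=d["scene"]["image"][150:280,180:380,::-1]; cv2.imwrite("pics/crop2.png",cv2.resize(im,None,fx=4,fy=4))
E
```

```text
tab front edge [0.46753582 0.02930388 0.037     ] pred [0.46173649 0.02932068 0.037     ]
[302.0969525  250.19700589] [308.29161501 217.88389328] [314.8635203  213.82529922] [311.31936973 223.64471044]
base pos [-0.5264 -0.4986  0.2308] F [ 0.2 -0.3 -0.4] t 0.1
shift units(25mm) tool [ 16.27 -18.33   1.25] world mm [268. 551. -31.]
rotvec units(6deg) [-0.45  8.33  0.94]
```

View pics/crop2.png

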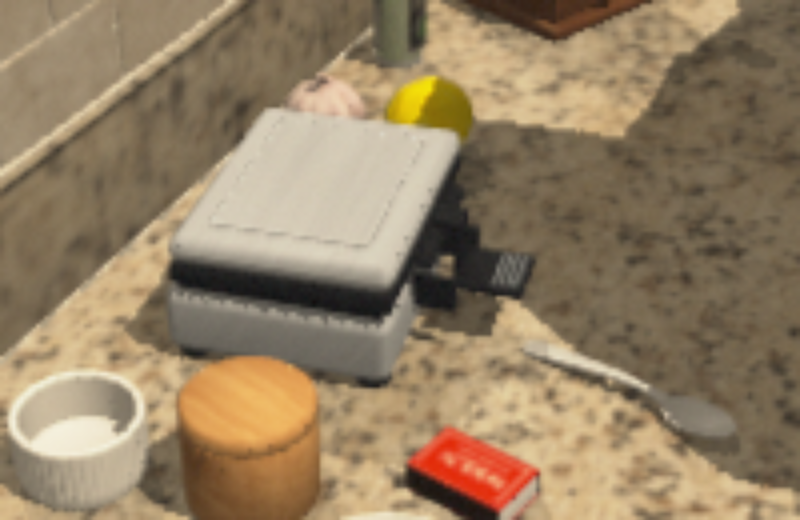

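The scene crop shows the tab's outer corners at full-image pixels (314,214.5) and (311,224). That is within about 3 mm of my estimate, so I'm shifting the origin 3 mm in x. Now approaching.

```bash
sed -i 's/O=np.array(\[.584,.050,0\])/O=np.array([.587,.050,0])/' h.py
python3 -m crank '[{"delta_rot":[0,0,0],"xyz":[0.9,-1,0],"jaw":0},{"delta_rot":[0,0,0],"xyz":[0.9,-1,0],"jaw":0},{"delta_rot":[0,0,0],"xyz":[0.9,-1,0],"jaw":0},{"delta_rot":[0,0,0],"xyz":[0.9,-1,0],"jaw":0},{"delta_rot":[0,0,0],"xyz":[0.9,-1,0],"jaw":0},{"delta_rot":[0,0,0],"xyz":[0.9,-1,0],"jaw":0},{"delta_rot":[0,0,0],"xyz":[0.9,-1,0],"jaw":0},{"delta_rot":[0,0,0],"xyz":[0.9,-1,0],"jaw":0}]'
python3 -m crank '[{"delta_rot":[0,0,0],"xyz":[0.9,-1,0],"jaw":0},{"delta_rot":[0,0,0],"xyz":[0.9,-1,0],"jaw":0},{"delta_rot":[0,0,0],"xyz":[0.9,-1,0],"jaw":0},{"delta_rot":[0,0,0],"xyz":[0.9,-1,0],"jaw":0},{"delta_rot":[0,0,0],"xyz":[0.9,-1,0],"jaw":0},{"delta_rot":[0,0,0],"xyz":[0.9,-1,0],"jaw":0},{"delta_rot":[0,0,0],"xyz":[0.9,-1,0],"jaw":0},{"delta_rot":[0,0,0.94],"xyz":[0,0,0],"jaw":0}]'
python3 -c "
from h import *
to([-.17,0,.2],50)"
```

```text
clock: 0.77
tcp_pos: [0.2679, -0.2869, 0.2311]
orientation: [[0.963, 0.269, -0.0], [0.269, -0.963, 0.0], [-0.0, -0.0, -1.0]]
ft_force: [1.6, -0.1, -0.3]
gripper_width: 0.001
finger_force: 0.0
clock: 1.43
tcp_pos: [0.3735, -0.0736, 0.2312]
orientation: [[0.984, 0.179, 0.0], [0.179, -0.984, 0.001], [0.0, -0.001, -1.0]]
ft_force: [0.2, -0.8, -0.3]
gripper_width: -0.001
finger_force: 0.0
base pos [-0.2312 -0.0863  0.2312] F [ 0.2 -0.8 -0.3] t 1.4333
shift units(25mm) tool [ 2.49 -3.42  1.25] world mm [ 46.  95. -31.]
rotvec units(6deg) [-0.06  8.33  0.11]
```

```bash

python3 -m crank '[{"delta_rot":[0,0,0.1],"xyz":[0,-0.43,0],"jaw":0},{"delta_rot":[0,1,0],"xyz":[0,-0.43,0],"jaw":0},{"delta_rot":[0,1,0],"xyz":[0,-0.43,0],"jaw":0},{"delta_rot":[0,1,0],"xyz":[0,-0.43,0],"jaw":0},{"delta_rot":[0,1,0],"xyz":[0,-0.43,0],"jaw":0},{"delta_rot":[0,1,0],"xyz":[0,-0.43,0],"jaw":0},{"delta_rot":[0,1,0],"xyz":[0,-0.43,0],"jaw":0},{"delta_rot":[0,1,0],"xyz":[0,-0.43,0],"jaw":0}]'
python3 -m crank '[{"delta_rot":[0,1,0],"xyz":[0,0,0],"jaw":0},{"delta_rot":[0,0.33,0],"xyz":[0,0,0],"jaw":0},{"delta_rot":[0,0,0],"xyz":[0,0,0],"jaw":0}]'
python3 -c "
from h import *
to([-.108,0,.07],50)
from workcell import manip
cv2.imwrite('pics/s1.png',manip.capture('scene')['image'][:,:,::-1])"
```

```text
clock: 2.1
tcp_pos: [0.3578, 0.0074, 0.2314]
orientation: [[0.73, 0.162, 0.664], [0.12, -0.987, 0.108], [0.673, 0.001, -0.74]]
ft_force: [0.7, 0.3, 0.5]
gripper_width: -0.0
finger_force: 0.0
clock: 2.35
tcp_pos: [0.3572, 0.0074, 0.2304]
orientation: [[0.637, 0.163, 0.753], [0.105, -0.987, 0.125], [0.764, -0.001, -0.646]]
ft_force: [-0.1, -0.9, 0.7]
gripper_width: -0.004
finger_force: 0.0
base pos [-0.2337 -0.0036  0.2304] F [-0.1 -0.9  0.7] t 2.35
shift units(25mm) tool [-1.65 -0.16  7.98] world mm [ 123.   25. -160.]
rotvec units(6deg) [ 0.02  0.03 -0.03]
```

View pics/s1.png

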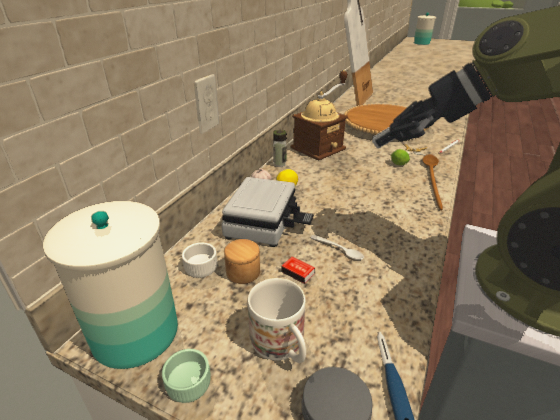

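Clear: the gripper is at (380,140), tilted 50° and in front of the maker. Moving to above the tab.

```bash

python3 -m crank '[{"delta_rot":[0,0,0],"xyz":[-0.2,-0.02,1],"jaw":0},{"delta_rot":[0,0,0],"xyz":[-0.2,-0.02,1],"jaw":0},{"delta_rot":[0,0,0],"xyz":[-0.2,-0.02,1],"jaw":0},{"delta_rot":[0,0,0],"xyz":[-0.2,-0.02,1],"jaw":0},{"delta_rot":[0,0,0],"xyz":[-0.2,-0.02,1],"jaw":0},{"delta_rot":[0,0,0],"xyz":[-0.2,-0.02,1],"jaw":0},{"delta_rot":[0,0,0],"xyz":[-0.2,-0.02,1],"jaw":0},{"delta_rot":[0,0,0],"xyz":[-0.25,-0.02,0.98],"jaw":0}]'
python3 -m crank '[{"delta_rot":[0,0,0],"xyz":[0,0,0],"jaw":0},{"delta_rot":[0,0,0],"xyz":[0,0,0],"jaw":0}]'
python3 -c "
from h import *
to([-.108,0,.053],50)
from workcell import manip
a=manip.capture('scene')['image'][130:290,200:400,::-1];b=manip.capture('top')['image'][150:310,200:400,::-1]
cv2.imwrite('pics/s2.png',cv2.resize(np.hstack([a,b]),None,fx=2,fy=2))"
```

```text
clock: 3.07
tcp_pos: [0.4524, 0.0304, 0.1178]
orientation: [[0.628, 0.178, 0.758], [0.104, -0.984, 0.145], [0.771, -0.012, -0.636]]
ft_force: [0.5, 0.7, -0.4]
gripper_width: 0.0
finger_force: 0.0
clock: 3.23
tcp_pos: [0.4509, 0.0305, 0.1173]
orientation: [[0.631, 0.179, 0.755], [0.104, -0.984, 0.146], [0.769, -0.014, -0.639]]
ft_force: [0.8, 0.4, -0.1]
gripper_width: -0.001
finger_force: 0.0
base pos [-0.1374  0.0035  0.1173] F [ 0.8  0.4 -0.1] t 3.2333
shift units(25mm) tool [-1.23  0.19  2.55] world mm [ 30.   1. -64.]
rotvec units(6deg) [-0.17 -0.05 -0.03]
```

View pics/s2.png

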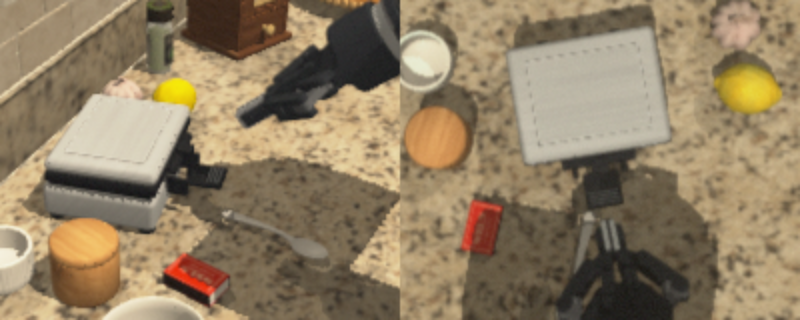

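The two views show the closed fingertips just in front of and above the tab, which is at about (602,190) in the right-hand crop. They are well aligned sideways. Next I'm moving to just above the tab.

```bash

python3 -m crank '[{"delta_rot":[-0.17,-0.05,0],"xyz":[-0.2,0.05,0.5],"jaw":0},{"delta_rot":[0,0,0],"xyz":[-0.25,0.05,0.5],"jaw":0},{"delta_rot":[0,0,0],"xyz":[-0.25,0.04,0.5],"jaw":0},{"delta_rot":[0,0,0],"xyz":[-0.25,0.04,0.5],"jaw":0},{"delta_rot":[0,0,0],"xyz":[-0.25,0,0.5],"jaw":0},{"delta_rot":[0,0,0],"xyz":[0,0,0],"jaw":0},{"delta_rot":[0,0,0],"xyz":[0,0,0],"jaw":0}]'
python3 -c "
from h import *
to([-.108,0,.036],50)
from workcell import manip
print(np.round(manip.get_obs()['joint_positions'],1))"
```

```text
clock: 3.92
tcp_pos: [0.4799, 0.0306, 0.0555]
orientation: [[0.633, 0.164, 0.757], [0.104, -0.986, 0.127], [0.767, -0.001, -0.641]]
ft_force: [-0.3, -0.3, 0.3]
gripper_width: 0.001
finger_force: 0.0
base pos [-0.1088 -0.0013  0.0555] F [-0.3 -0.3  0.3] t 3.9167
shift units(25mm) tool [-0.58 -0.05  0.53] world mm [  1.   1. -19.]
rotvec units(6deg) [ 0.01 -0.02 -0.03]
[ -7.2  16.6 135.8 148.   24.6 -71.2]
```

```bash

python3 -m crank '[{"delta_rot":[0,0,0],"xyz":[-0.15,0,0.13],"jaw":0},{"delta_rot":[0,0,0],"xyz":[-0.15,0,0.13],"jaw":0},{"delta_rot":[0,0,0],"xyz":[-0.15,0,0.13],"jaw":0},{"delta_rot":[0,0,0],"xyz":[0,0,0],"jaw":0}]'
python3 -m crank '[{"delta_rot":[0,0,0],"xyz":[-0.12,0,0.1],"jaw":0},{"delta_rot":[0,0,0],"xyz":[0,0,0],"jaw":0},{"delta_rot":[0,0,0],"xyz":[0,0,0],"jaw":0}]'
python3 -c "
from h import *
to([-.108,0,.036],50)
from workcell import manip
a=manip.capture('scene')['image'][130:290,200:400,::-1];b=manip.capture('top')['image'][150:310,200:400,::-1]
cv2.imwrite('pics/s3.png',cv2.resize(np.hstack([a,b]),None,fx=2,fy=2))"
```

```text
clock: 4.25
tcp_pos: [0.4803, 0.0304, 0.0398]
orientation: [[0.632, 0.163, 0.757], [0.104, -0.987, 0.126], [0.768, -0.001, -0.641]]
ft_force: [0.4, -0.5, 2.6]
gripper_width: -0.0
finger_force: 1.3
clock: 4.5
tcp_pos: [0.4805, 0.0304, 0.0362]
orientation: [[0.632, 0.163, 0.757], [0.104, -0.987, 0.126], [0.768, -0.0, -0.641]]
ft_force: [0.3, -0.7, 3.0]
gripper_width: -0.005
finger_force: 1.6
base pos [-0.1083 -0.0016  0.0362] F [ 0.3 -0.7  3. ] t 4.5
shift units(25mm) tool [ 0.   -0.06  0.01] world mm [ 0.  2. -0.]
rotvec units(6deg) [ 0.02 -0.03 -0.02]
```

View pics/s3.png

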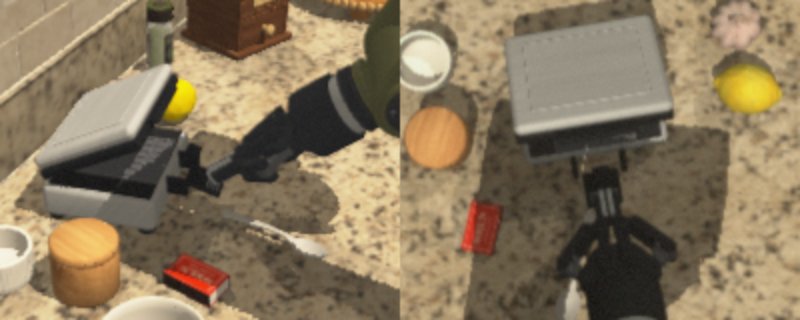

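The lid has popped up (scene crop, front edge near (175,75)) and the tab is held down. Letting go by rising straight up.

```bash

python3 -m crank '[{"delta_rot":[0,0,0],"xyz":[0.4,0,-0.5],"jaw":0},{"delta_rot":[0,0,0],"xyz":[0.5,0,-0.6],"jaw":0},{"delta_rot":[0,0,0],"xyz":[0.6,0,-0.6],"jaw":0},{"delta_rot":[0,0,0],"xyz":[0.6,0,-0.6],"jaw":0},{"delta_rot":[0,0,0],"xyz":[0.6,0,-0.6],"jaw":0},{"delta_rot":[0,0,0],"xyz":[0.6,0,-0.6],"jaw":0},{"delta_rot":[0,0,0],"xyz":[0,0,0],"jaw":0},{"delta_rot":[0,0,0],"xyz":[0,0,0],"jaw":0}]'
python3 -c "
from h import *
to([-.043,0,.118],50)
from workcell import manip
c=manip.capture('scene'); pickle.dump(c,open('c4.pkl','wb'))
a=c['image'][130:290,200:400,::-1]
for s in (.04,-.04): print(s,proj(c,w([-.042,s,.145]))-[200,130])
b=manip.capture('top')['image'][150:310,200:400,::-1]
cv2.imwrite('pics/s4.png',cv2.resize(np.hstack([a,b]),None,fx=2,fy=2))"
```

```text
clock: 5.27
tcp_pos: [0.4675, 0.0293, 0.1417]
orientation: [[0.632, 0.167, 0.757], [0.105, -0.986, 0.13], [0.768, -0.003, -0.641]]
ft_force: [-0.1, 0.3, -0.7]
gripper_width: 0.001
finger_force: 0.0
base pos [-0.1213 -0.0005  0.1417] F [-0.1  0.3 -0.7] t 5.2667
shift units(25mm) tool [ 1.28 -0.01  3.01] world mm [ 77.  14. -24.]
rotvec units(6deg) [-0.02 -0.03 -0.02]
0.04 [71.11695415 50.3311256 ]
-0.04 [81.43167461 33.49595681]
```

View pics/s4.png

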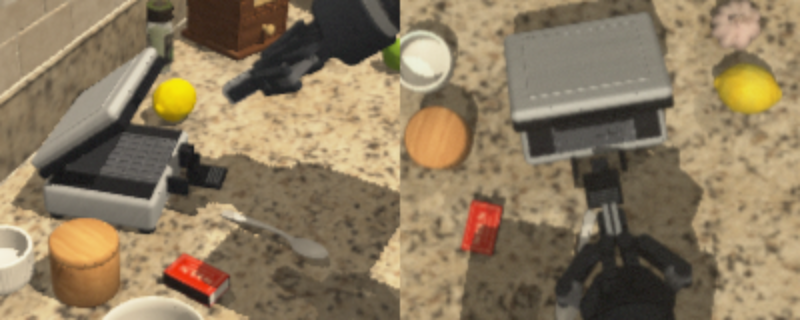

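The tab is back up and the lid stands ajar at about 0.7 (front lower edge about (125,115)–(163,65) in the left crop). The fingertips are in front of it at (232,95). Sliding the fingertips under the lip.

```bash

python3 -m crank '[{"delta_rot":[0,0,0],"xyz":[0.2,0,0.65],"jaw":0},{"delta_rot":[0,0,0],"xyz":[0.2,0,0.65],"jaw":0},{"delta_rot":[0,0,0],"xyz":[0.2,0,0.65],"jaw":0},{"delta_rot":[0,0,0],"xyz":[0.2,0,0.6],"jaw":0},{"delta_rot":[0,0,0],"xyz":[0.25,0,0.55],"jaw":0},{"delta_rot":[0,0,0],"xyz":[0,0,0],"jaw":0},{"delta_rot":[0,0,0],"xyz":[0,0,0],"jaw":0}]'
python3 -c "
from h import *
to([-.017,0,.141],50)"
```

```text
clock: 5.95
tcp_pos: [0.5421, 0.0423, 0.1102]
orientation: [[0.635, 0.167, 0.754], [0.104, -0.986, 0.131], [0.765, -0.004, -0.644]]
ft_force: [-0.7, 0.1, 0.4]
gripper_width: 0.003
finger_force: 0.0
base pos [-4.550e-02 -1.000e-04  1.102e-01] F [-0.7  0.1  0.4] t 5.95
shift units(25mm) tool [ 1.68 -0.01  0.08] world mm [28.  5. 31.]
rotvec units(6deg) [-0.03  0.01 -0.03]
```

Free of contact, under the lip. Pushing to about q = 0.9–1.1.

```bash

python3 -m crank '[{"delta_rot":[0,0,0],"xyz":[0.35,0,-0.02],"jaw":0},{"delta_rot":[0,0,0],"xyz":[0.35,0,-0.02],"jaw":0},{"delta_rot":[0,0,0],"xyz":[0.32,0,0.05],"jaw":0},{"delta_rot":[0,0,0],"xyz":[0.32,0,0.05],"jaw":0},{"delta_rot":[0,0,0],"xyz":[0.32,0,0.05],"jaw":0}]'
python3 -m crank '[{"delta_rot":[0,0,0],"xyz":[0.3,0,0.11],"jaw":0},{"delta_rot":[0,0,0],"xyz":[0.3,0,0.11],"jaw":0},{"delta_rot":[0,0,0],"xyz":[0.3,0,0.11],"jaw":0},{"delta_rot":[0,0,0],"xyz":[0,0,0],"jaw":0}]'
python3 -c "
from h import *
to([.0267,0,.161],50)
from workcell import manip
a=manip.capture('scene')['image'][110:290,200:400,::-1];b=manip.capture('top')['image'][120:300,200:400,::-1]
cv2.imwrite('pics/s5.png',cv2.resize(np.hstack([a,b]),None,fx=2,fy=2))"
```

```text
clock: 6.37
tcp_pos: [0.5702, 0.0468, 0.1416]
orientation: [[0.634, 0.167, 0.755], [0.104, -0.986, 0.13], [0.766, -0.004, -0.643]]
ft_force: [-0.4, -0.7, -1.2]
gripper_width: -0.002
finger_force: 0.6
clock: 6.7
tcp_pos: [0.5916, 0.0503, 0.1543]
orientation: [[0.633, 0.167, 0.756], [0.104, -0.986, 0.131], [0.767, -0.004, -0.641]]
ft_force: [0.1, -0.8, 0.2]
gripper_width: 0.004
finger_force: 0.1
base pos [ 0.0046 -0.0005  0.1543] F [ 0.1 -0.8  0.2] t 6.7
shift units(25mm) tool [ 0.77 -0.02  0.51] world mm [22.  4.  7.]
rotvec units(6deg) [-0.02 -0.02 -0.03]
```

View pics/s5.png

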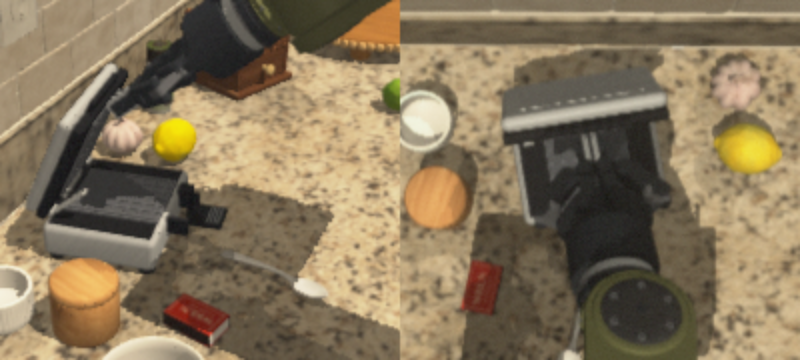

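The lid is at about 1.1–1.2 rad with the fingertips on its inner face at (115,105), and everything else is undisturbed. Continuing past upright.

```bash

python3 -m crank '[{"delta_rot":[0,0,0],"xyz":[0.28,0,0.16],"jaw":0},{"delta_rot":[0,0,0],"xyz":[0.28,0,0.16],"jaw":0},{"delta_rot":[0,0,0],"xyz":[0.28,0,0.16],"jaw":0},{"delta_rot":[0,0,0],"xyz":[0.23,0,0.22],"jaw":0},{"delta_rot":[0,0,0],"xyz":[0.23,0,0.22],"jaw":0},{"delta_rot":[0,0,0],"xyz":[0.23,0,0.22],"jaw":0}]'
python3 -m crank '[{"delta_rot":[0,0,0],"xyz":[0.2,0,0.2],"jaw":0},{"delta_rot":[0,0,0],"xyz":[0.2,0,0.25],"jaw":0},{"delta_rot":[0,0,0],"xyz":[0.1,0,0.2],"jaw":0},{"delta_rot":[0,0,0],"xyz":[0,0,0],"jaw":0},{"delta_rot":[0,0,0],"xyz":[0,0,0],"jaw":0}]'
python3 -c "
from h import *
to([-.12,0,.20],50)"
```

```text
clock: 7.3
tcp_pos: [0.6368, 0.058, 0.1644]
orientation: [[0.634, 0.167, 0.755], [0.104, -0.986, 0.131], [0.766, -0.004, -0.642]]
ft_force: [-1.5, 0.2, -0.3]
gripper_width: 0.0
finger_force: 0.1
clock: 7.72
tcp_pos: [0.6569, 0.0614, 0.1635]
orientation: [[0.634, 0.167, 0.755], [0.104, -0.986, 0.131], [0.766, -0.004, -0.642]]
ft_force: [-0.1, 0.5, 0.4]
gripper_width: 0.004
finger_force: 0.0
base pos [ 0.0709 -0.0004  0.1635] F [-0.1  0.5  0.4] t 7.7167
shift units(25mm) tool [-3.79 -0.02 -6.79] world mm [-188.  -31.   36.]
rotvec units(6deg) [-0.03 -0.01 -0.03]
```

Force has gone to zero, so the lid has fallen open. Withdrawing along the tool axis.

```bash

python3 -m crank '[{"delta_rot":[0,0,0],"xyz":[-0.4,0,-0.7],"jaw":0},{"delta_rot":[0,0,0],"xyz":[-0.45,0,-0.8],"jaw":0},{"delta_rot":[0,0,0],"xyz":[-0.45,0,-0.8],"jaw":0},{"delta_rot":[0,0,0],"xyz":[-0.45,0,-0.8],"jaw":0},{"delta_rot":[0,0,0],"xyz":[-0.45,0,-0.8],"jaw":0},{"delta_rot":[0,0,0],"xyz":[-0.45,0,-0.8],"jaw":0},{"delta_rot":[0,0,0],"xyz":[-0.45,0,-0.8],"jaw":0},{"delta_rot":[0,0,0],"xyz":[-0.45,0,-0.8],"jaw":0}]'
python3 -m crank '[{"delta_rot":[0,0,0],"xyz":[0,0,0],"jaw":0},{"delta_rot":[0,0,0],"xyz":[0,0,0],"jaw":0},{"delta_rot":[0,0,0],"xyz":[0,0,0],"jaw":0},{"delta_rot":[0,0,0],"xyz":[0,0,0],"jaw":0},{"delta_rot":[0,0,0],"xyz":[0,0,0],"jaw":0},{"delta_rot":[0,0,0],"xyz":[0,0,0],"jaw":0},{"delta_rot":[0,0,0],"xyz":[0,0,0],"jaw":0},{"delta_rot":[0,0,0],"xyz":[0,0,0],"jaw":0}]'
python3 -c "
from h import *
from workcell import manip
a=manip.capture('scene')['image'][110:290,200:400,::-1];b=manip.capture('top')['image'][120:300,200:400,::-1]
cv2.imwrite('pics/s6.png',cv2.resize(np.hstack([a,b]),None,fx=2,fy=2))"
```

```text
clock: 8.38
tcp_pos: [0.4805, 0.0316, 0.1968]
orientation: [[0.633, 0.167, 0.756], [0.104, -0.986, 0.131], [0.767, -0.004, -0.642]]
ft_force: [-0.3, -0.3, 1.6]
gripper_width: 0.001
finger_force: 0.0
clock: 9.05
tcp_pos: [0.4823, 0.0318, 0.1969]
orientation: [[0.633, 0.167, 0.756], [0.104, -0.986, 0.131], [0.767, -0.004, -0.642]]
ft_force: [-0.7, -1.0, 0.1]
gripper_width: 0.001
finger_force: 0.0
```

View pics/s6.png

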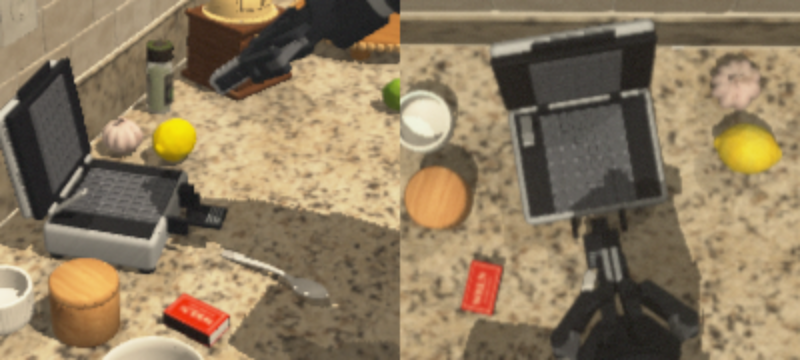

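The lid leans back fully open (its inner face runs from about (70,65) to (35,210) in the left crop). The tab is up, the base and bystanders are where they were, and the arm is clear. Handing in.

```bash
python3 -c "
from workcell import manip
print(manip.finish_job())"
```

```text
the job is handed in; nothing more can be done
None
```

The waffle maker is open: I pressed and let go of the tab, then pushed the lid back until it stood fully open by itself. The final pictures showed nothing around it disturbed. I handed the job in at about 9 s, but the hand-in gave no verdict.

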